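# Level the detergent shelf in the laundry room

## Robot

A 6-joint arm with a two-finger parallel gripper is mounted at the origin on the work surface. World frame = base frame: x ahead of the robot, y to its left, z up, the work surface at z = 0. Lengths are in mm, angles in rad, forces in N, time in s.
With the tool pointing down it reaches from about 275 to 1000 mm from the base axis. Payload 8.4 kg.
Tool frame: the origin (TCP) lies at the very end of the fingers, on their centre line; the grasp point (between the pads) lies 19 mm behind it; z points along the fingers, y is the direction in which the jaws open and shut (so a half turn about z gives the same grasp; the last joint's range is limited). The gripper opens to 85 mm and grips with 20 to 120 N. Pads are 22 mm wide; open, the fingers measure 114 mm over their backs; the gripper's body (76 mm by 85 mm) begins 54 mm behind the grasp point. The pads swing forward as they close: fully open they stand 13 mm farther back than shut.
Start: joints at [1.143, 0.353, 1.633, -0, 1.155, -0.002], TCP at [258.155, 569.196, 201.581] pointing down, gripper open.
Joint ranges: [-2.63, 2.63], [-0.92, 2.1], [0.06, 2.66], [-1.3, 4.44], [0, 2.69], [-3.02, 3.02]. Speed limits (rad/s): [2.22, 2.22, 2.79, 3.14, 3.14, 3.14].

## Interface

Orientations are given as [roll, pitch, yaw] about the fixed x, y, z axes, in that order (R = Rz(yaw) Ry(pitch) Rx(roll)).
In Python, from rig import sense, grab_frame, get_calibration, sign_off, boxes_of, trace gives the robot as it stands.
- The arm moves only by the tool servo_tool, never from a script. Its argument "rows" is a list of rows, each a list of 3 entries, a list of its own where there are three numbers: the finger opening in mm, from 0 to 85.4, then the shift along the tool's x, y, z in mm, then the turn, a rotation vector about the tool's x, y, z in degrees. A call has 1 to 8 rows; each row shifts and turns the commanded pose from where the row before left it, along the tool's axes as they then stand; what a row does not reach is not made up. A row lasts 1/8 s, in which the tool goes at most 62.5 mm and 10.7 degrees, less where a joint would pass 70% of its speed; a pose out of reach is approached as far as the arm can. A call is refused whole if a number of a shift passes 62.5 or a number of a turn 10.7, either way. A call with a gripper value outside its range is refused whole. The fingers move at their own pace and stop on an object; "force" is the grip in N (left out, the last holds). Time passes only in rows, so rows that do not move let the fingers close. It gives the time, the measured TCP pose, the force and the opening at its end, in the units of the state.
- sense(): the state, without advancing time (a new reading comes with each control period).
- grab_frame(name): name is "scene" or "top" or "wrist"; returns the picture (384x512x3 uint8, blue, green, red); there is no depth.
- get_calibration(name): a dict with "intrinsics" (3x3 intrinsics, pixels), "world_to_cam" (4x4, takes a point from world to camera coordinates). Camera axes: x right, y down, z forward; pixel columns grow to the right and rows downward; lengths in mm; the calibration is good to about 2 mm. A picture is of the moment at which its call begins: read the wrist's pose just before it. get_calibration takes no time and is no camera call; for the wrist camera it gives the pose at the moment of the call.
- sign_off(): hands the job in, once; it reports no verdict.
Trained networks look in the newest picture that a camera, given by its name, has taken for a name from the list of things; names that differ only in an ending like _2 or _b are one class to them, and where a whole thing is asked for, a point or a joint stands for the part that bears it (a point fixed in the world has none). Each returns a list of dicts, best first, with "conf" (0 to 1); they miss things now and then, are a little off and sometimes report something else, mostly with a low value. They report only what shows in the picture. A call takes as long as a camera call. They do not tell look-alikes from the thing itself.
- boxes_of(camera, thing): "centre" ([x, y, z] in mm, in the coordinates of the camera as it stood for that picture, good to about 4 mm: the middle of the surface that is visible of it).
- trace(camera, thing): "mask" (384x512 bool, what is visible of it).
The state is a dict: "clock": time; "qpos": joint angles; "qvel": joint speeds; "joint_efforts": joint torques, N m; "eef_pos": TCP position; "tcp_rot": TCP orientation; "contact_force": force on the tool from outside, world axes, zero at the start; "wrist_torque": the same for the moment, N m; "opening": opening from 0.0 (shut) to 1.0 (fully open).
Only numpy, scipy, OpenCV 4.12 (cv2) and the standard library are available. Lean on these libraries where they do the work, as an engineer would, in place of code of your own. Each camera call takes 0.05 s, during which the arm holds its last target. There are 200 camera calls.

## Task

Lay the yellow spirit level, vial up, lengthwise on the middle of the small white riser shelf and press it down firmly (about 10 N) for a moment, then turn the shelf's red levelling-foot knob until the bubble rests between the two black lines. Then push the level down onto the shelf again with about 10 N and finish while still pressing, level lying flat and bubble between the lines: do not let go at the end. Leave the brush, wrench, bottle, jar and dosing cup where they are.

Things in the scene. Friction and masses are not known exactly. Their poses are not given: they have to be found in the camera images.
- level: Loose yellow spirit level, 240 x 26 x 36 mm tall, 0.3 kg, on the table vial up, left or right of the shelf; grip across its 26 mm width. Origin: centre of its underside; x along its length, z up. On top: a green vial (74 mm) in the middle, black lines 10 mm either side of centre, a black rubber press pad at each end, 57 to 113 mm from the middle. All of the top bears a push.
- bubble (a joint): Position (m) of the pale bubble, 14 mm long, in the vial: 0 at the middle, positive towards the level's +x; stops at 0.020. It drifts to the higher end, 7.3 mm per degree of slope, and takes about 1.5 s to come to rest after a movement. Between the lines means within 2 mm of the middle.
- riser: Fixed steel frame of the small riser shelf, standing anywhere near the table's middle. Origin on the table under the middle of the shelf; its y runs along the shelf, from the screw foot (-y end) to the hinge (+y end), z up.
- shelf: White board of the riser shelf, 160 x 340 x 18 mm, hinged at its +y end; a steel bracket at its -y end rides on the screw foot. Origin on the hinge axis, 20 mm below the board's top face; y along the board towards the hinge. Its slope follows the knob alone: it does not sink under a push of 25 N.
- shelf_mid (a point): Centre of the board's top face, about 90 mm above the table; axes: x across the board (160 mm), y along it towards the hinge (340 mm), z normal to it. At the start the foot's end (-y) is low by 4 to 9 mm.
- foot_grip (a point): Middle of the red foot knob's grip bar, 210 mm from the board's centre beyond its -y end, 140 mm above the table. Bar: 46 mm long (point x), 14 thick (y), 30 tall; under it a hub of 48 mm diameter. Turns about the vertical, stiff (0.3 N m), stays put, does not rise. Clockwise from above lifts the foot end: 0.96 deg of slope, 7 mm of bubble per rad. 0.7 to 1.4 rad clockwise needed at first.
- brush: Loose brush, about 0.2 m long, on the table on the other side of the shelf from the level. Leave it.
- wrench: Loose steel wrench, 160 mm long, on the table behind the shelf. Leave it.
- softener: White bottle, 72 mm diameter, 200 mm tall, at the left. Leave it.
- scoopjar: Blue jar, 84 mm diameter, 110 mm tall, at the right. Leave it.
- doser: Clear dosing cup, 64 mm diameter, 50 mm tall, behind the shelf at the right. Leave it.
Mind the look-alikes: they are no part of the job. Of the things shaped like the level, the yellow one is meant.

How it is judged (in metres and radians):
On the way, in this order (a step that is already met when the one before it is completed fails the run):
1. the level lies flat and lengthwise on the middle of the shelf and is pressed down on it (x of level in the frame of shelf_mid between -0.06 and 0.06 m and y of level in the frame of shelf_mid between -0.055 and 0.055 m and z of level in the frame of shelf_mid between -0.004 and 0.004 m and angle between the x axis of level and the y axis of shelf_mid, either way round below 0.2 rad and angle between the z axis of level and the z axis of shelf_mid, either way round below 0.02 rad and contact force between level and shelf between 6 and 30 N), for 0.2 s.
2. the knob is turned until the bubble rests between the lines, the level lying on the shelf (x of level in the frame of shelf_mid between -0.06 and 0.06 m and y of level in the frame of shelf_mid between -0.055 and 0.055 m and z of level in the frame of shelf_mid between -0.004 and 0.004 m and angle between the x axis of level and the y axis of shelf_mid, either way round below 0.2 rad and angle between the z axis of level and the z axis of shelf_mid, either way round below 0.02 rad and value of joint bubble between -0.0025 and 0.0025 m and angle between shelf_mid's own z axis and vertical below 0.007 rad), for 0.5 s.
At the end, for the whole second after the job is handed in: Level flat on the shelf (within 4 mm), lengthwise within 0.2 rad, its middle within 55 mm along and 60 mm across of the shelf's; bubble within 2.5 mm of centre, shelf within 0.007 rad of level; fingers push the level with over 2 N, it bears on the shelf with 6 to 30 N, weight included, at rest (all of step 2 and contact force between level and shelf between 6 and 30 N and contact force between the fingers and level above 2 N and linear speed of level below 0.01 m/s); the arm keeps its last pose, push and grip.
It fails at once if the brush, wrench, bottle, jar or cup is moved by more than 40 mm (distance of any of brush, wrench, softener, scoopjar, doser from where it was at the start of the episode above 0.04 m).
It also fails if it takes over 64 s, if anything falls off the work surface, if the arm or the gripper's body presses on something with over 40 N, if the wrist force passes 120 N, or if a joint passes its speed limit or range.

## Working session

There is one attempt and no reset: what is moved stays moved. The work goes in short steps, Python scripts to look and compute and a tool call to move; the robot and the scene stay as the last step left them, time stands still between calls to the robot, and variables do not carry over. Pictures are saved under pics/ and viewed, about 8 in all and at most 12, crops included, and the job is handed in when it is done.

Besides the shell and the picture viewer there is one more tool, called after "Call:" by a JSON object that holds its "fn" and its "kwargs". servo_tool: Moves the arm, as the interface text tells. Its arguments: {"type":"object","properties":{"rows":{"type":"array","items":{"type":"array"}},"force":{"type":"number"}},"required":["rows"]}

```bash
mkdir -p pics
cat > h.py <<'E'
import numpy as np, cv2
from rig import *
from scipy.spatial.transform import Rotation as R
def ray(cam,uv,z,T=None):
    """world points on plane height z for pixels uv"""
    c=get_calibration(cam); K=np.array(c["intrinsics"]); T=np.array(c["world_to_cam"]) if T is None else T
    uv=np.atleast_2d(uv).astype(float); d=np.c_[uv,np.ones(len(uv))]@np.linalg.inv(K).T@T[:3,:3]
    o=-T[:3,:3].T@T[:3,3]
    return o+d*((z-o[2])/d[:,2])[:,None]
def world(cam,p):
    T=np.array(get_calibration(cam)["world_to_cam"]); return T[:3,:3].T@(np.array(p)-T[:3,3])
E
python3 - <<'E'
from h import *
print(sense())
a=grab_frame("top"); cv2.imwrite("pics/top.png",a)
for t in ["level","shelf","foot_grip","brush","wrench","softener","scoopjar","doser"]:
    for b in boxes_of("top",t)[:3]: print(t,round(b["conf"],2),world("top",b["centre"]).round())
b=grab_frame("scene"); cv2.imwrite("pics/scene.png",b)
for t in ["level","foot_grip"]:
    for b in boxes_of("scene",t)[:3]: print(t,round(b["conf"],2),world("scene",b["centre"]).round())
for n in ["top","scene"]:
    T=np.array(get_calibration(n)["world_to_cam"]); print(n,(-T[:3,:3].T@T[:3,3]).round())
E
```

```text
{'clock': 0.0, 'qpos': array([ 1.14259850e+00,  3.53639927e-01,  1.63415515e+00,  1.03490119e-05,
        1.15520310e+00, -2.38459223e-03]), 'qvel': array([-0.00028234, -0.00203475,  0.00168665,  0.00092119, -0.00035067,
       -0.00019146]), 'joint_efforts': array([ 2.92840123e-03, -6.05245614e+01, -3.42076600e+01,  2.74258873e-04,
        9.23670188e-03,  1.93565526e-06]), 'eef_pos': array([257.9309861 , 568.71182618, 200.85785656]), 'tcp_rot': array([-3.14018716e+00, -1.28137566e-05,  2.71577523e+00]), 'contact_force': array([ 0.06617262, -0.64493739,  0.99805075]), 'wrist_torque': array([ 0.00658779, -0.04163073,  0.04612268]), 'opening': 1.0002295696542043}
level 0.84 [ 423. -356.   34.]
level 0.72 [314. 152.  41.]
shelf 0.61 [560. -36.  89.]
shelf 0.54 [749. -99.  11.]
shelf 0.53 [ 421. -354.   36.]
foot_grip 0.63 [ 542. -245.  125.]
foot_grip 0.42 [621. 470. 133.]
brush 0.88 [479. 382.  16.]
wrench 0.58 [ 542. -243.  124.]
wrench 0.46 [748. -97.  10.]
softener 0.83 [622. 469. 133.]
scoopjar 0.67 [ 604. -461.  112.]
scoopjar 0.4 [561. -37.  88.]
doser 0.29 [483. 378.  19.]
level 0.69 [320. 141.  31.]
level 0.64 [ 432. -360.   34.]
foot_grip 0.54 [ 548. -253.  135.]
top [ 386.   12. 1598.]
scene [1055. -473.  834.]
```

View pics/top.png

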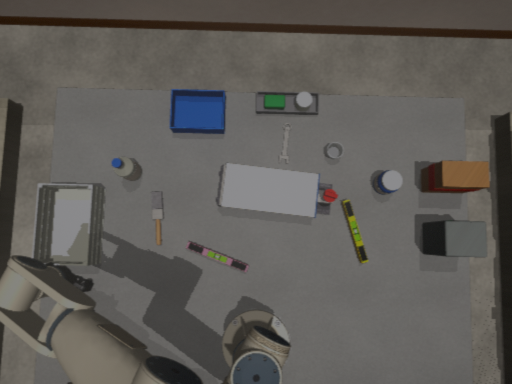

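View pics/scene.png

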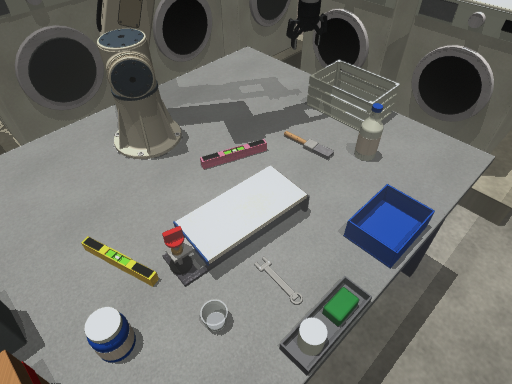

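The top view shows the yellow level at about (355,231), right of the shelf (centre (270,190)). The red knob is at (330,196) and the pink look-alike at (218,256). The scene view agrees. Next I'll get axes from the masks.

Run:
```python
from h import *
def rect(pts):
    (c,s,a)=cv2.minAreaRect(pts.astype(np.float32)); b=cv2.boxPoints((c,s,a))
    e=[b[1]-b[0],b[2]-b[1]]; e=max(e,key=np.linalg.norm); return np.round(c,1),np.round(s,1),round(float(np.degrees(np.arctan2(e[1],e[0]))),2)
a=grab_frame("top"); hsv=cv2.cvtColor(a,cv2.COLOR_BGR2HSV)
def pts(m,z,cam="top"):
    v,u=np.nonzero(m); return ray(cam,np.c_[u,v],z)[:,:2]
for t,z in [("level",34),("shelf",86)]:
    for d in trace("top",t)[:3]: print(t,round(d["conf"],2),d["mask"].sum(),rect(pts(d["mask"],z)))
red=cv2.inRange(hsv,(0,150,90),(8,255,255))|cv2.inRange(hsv,(172,150,90),(180,255,255))
red[:, :310]=0; red[:,350:]=0; red[:180]=0;red[215:]=0
print("red",red.sum()/255,rect(pts(red,150)))
cv2.imwrite("pics/c.png",cv2.resize(a[150:275,200:380],None,fx=4,fy=4,interpolation=cv2.INTER_CUBIC))
```

```text
level 0.87 639 (array([ 422.2, -354.4]), array([243. ,  39.1]), 18.58)
level 0.78 486 (array([317.1, 152.7]), array([236.3,  30. ]), 70.25)
level 0.42 4490 (array([566. , -61.2]), array([422.8, 173.7]), 84.82)
shelf 0.97 4283 (array([560.7, -47.3]), array([379.3, 160.7]), 84.85)
shelf 0.21 137 (array([730.1, -82.6]), array([ 33.1, 130.8]), -0.87)
red 121.0 (array([ 539.8, -242.2]), array([41.5, 39.8]), 45.84)
```

View pics/c.png

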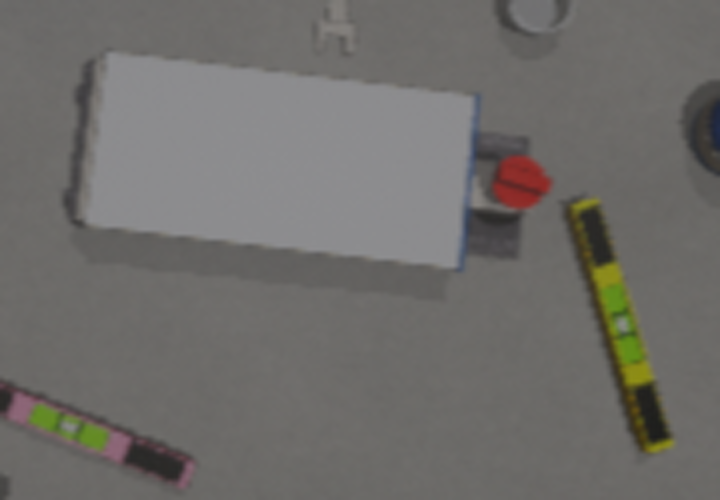

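```bash
cat >> h.py <<'E'
def plan(x,y,z,yaw,g,nmin=1,smax=58,amax=10.5):
    """rows from measured pose to target, yaw deg"""
    s=sense(); p=np.array(s["eef_pos"]); Rm=R.from_euler("xyz",s["tcp_rot"])
    Rt=R.from_euler("xyz",[np.pi,0,np.radians(yaw)])
    rv=(Rm.inv()*Rt).as_rotvec(degrees=True); d=np.array([x,y,z])-p
    n=max(nmin,int(np.ceil(np.linalg.norm(d)/smax)),int(np.ceil(np.abs(rv).max()/amax)))
    st=R.from_rotvec(rv/n,degrees=True); rows=[]; pos=p.copy(); Rc=Rm
    for i in range(n):
        sh=Rc.inv().apply(p+d*(i+1)/n-pos).round(1); t=(rv/n).round(2)
        rows.append([g,sh.tolist(),t.tolist()]); pos=pos+Rc.apply(sh); Rc=Rc*R.from_rotvec(t,degrees=True)
    print("pose",p.round(1),np.degrees(s["tcp_rot"]).round(2),"t",round(s["clock"],2),"F",np.round(s["contact_force"],1),"n",n); print(str(rows).replace(" ",""))
E
python3 - <<'E'
from h import *
c=np.array([[105,52],[475,95],[462,268],[85,225]])/4+[200,150]
w=ray("top",c,87)[:,:2]; print(w.round(),w.mean(0).round(1))
for a,b in [(0,1),(3,2)]: d=w[a]-w[b]; print(np.linalg.norm(d).round(),np.degrees(np.arctan2(d[1],d[0])))
l=ray("top",np.array([[587,203],[658,445]])/4+[200,150],36)[:,:2]; d=l[0]-l[1]; print(l.mean(0),np.linalg.norm(d),np.degrees(np.arctan2(d[1],d[0])))
plan(423,-356,240,16.3,85)
E
```

```text
[[ 655.  123.]
 [ 624. -215.]
 [ 467. -204.]
 [ 497.  136.]] [560.6 -40. ]
339.0 84.7681018149207
341.0 84.88177547522075
[ 421.77385044 -360.72487635] 231.53468251006123 16.49832955487424
pose [258.2 569.2 201.6] [180.   -0.  155.6] t 0.75 F [0.8 0.  0.8] n 17
[[85,[-31.3,-45.6,-2.3],[0.0,-0.0,8.19]],[85,[-37.5,-40.6,-2.2],[0.0,-0.0,8.19]],[85,[-42.9,-34.9,-2.3],[0.0,-0.0,8.19]],[85,[-47.4,-28.4,-2.2],[0.0,-0.0,8.19]],[85,[-51.0,-21.4,-2.3],[0.0,-0.0,8.19]],[85,[-53.5,-13.8,-2.3],[0.0,-0.0,8.19]],[85,[-54.9,-6.2,-2.2],[0.0,-0.0,8.19]],[85,[-55.3,1.8,-2.3],[0.0,-0.0,8.19]],[85,[-54.4,9.6,-2.3],[0.0,-0.0,8.19]],[85,[-52.5,17.3,-2.2],[0.0,-0.0,8.19]],[85,[-49.5,24.6,-2.3],[0.0,-0.0,8.19]],[85,[-45.6,31.4,-2.2],[0.0,-0.0,8.19]],[85,[-40.5,37.5,-2.3],[0.0,-0.0,8.19]],[85,[-34.8,43.0,-2.3],[0.0,-0.0,8.19]],[85,[-28.4,47.4,-2.2],[0.0,-0.0,8.19]],[85,[-21.3,51.0,-2.3],[0.0,-0.0,8.19]],[85,[-13.8,53.6,-2.3],[0.0,-0.0,8.19]]]
```

Shelf centre is about (560,-40), with its axis at 84.8°. The sizes fit the given ones.

Call:
{"fn": "servo_tool", "kwargs": {"rows": [[85,[-31.3,-45.6,-2.3],[0,0,8.19]],[85,[-37.5,-40.6,-2.2],[0,0,8.19]],[85,[-42.9,-34.9,-2.3],[0,0,8.19]],[85,[-47.4,-28.4,-2.2],[0,0,8.19]],[85,[-51,-21.4,-2.3],[0,0,8.19]],[85,[-53.5,-13.8,-2.3],[0,0,8.19]],[85,[-54.9,-6.2,-2.2],[0,0,8.19]],[85,[-55.3,1.8,-2.3],[0,0,8.19]]]}}

```text
clock: 1.75
eef_pos: [335.9, 132.3, 220.1]
tcp_rot: [3.14, -0.0, 1.568]
contact_force: [1.6, 0.6, 0.5]
opening: 0.994
```

Call:
{"fn": "servo_tool", "kwargs": {"rows": [[85,[-54.4,9.6,-2.3],[0,0,8.19]],[85,[-52.5,17.3,-2.2],[0,0,8.19]],[85,[-49.5,24.6,-2.3],[0,0,8.19]],[85,[-45.6,31.4,-2.2],[0,0,8.19]],[85,[-40.5,37.5,-2.3],[0,0,8.19]],[85,[-34.8,43,-2.3],[0,0,8.19]],[85,[-28.4,47.4,-2.2],[0,0,8.19]],[85,[-21.3,51,-2.3],[0,0,8.19]]]}}

```text
clock: 2.75
eef_pos: [413.4, -303.6, 238.1]
tcp_rot: [3.141, -0.0, 0.423]
contact_force: [0.9, 0.2, 0.6]
opening: 0.994
```

Call:
{"fn": "servo_tool", "kwargs": {"rows": [[85,[-13.8,53.6,-2.3],[0,0,8.19]],[85,[0,0,0],[0,0,0]],[85,[0,0,0],[0,0,0]]]}}

```text
clock: 3.12
eef_pos: [422.6, -355.6, 239.7]
tcp_rot: [-3.14, 0.0, 0.286]
contact_force: [-0.8, 0.3, 0.4]
opening: 0.991
```

Run:
```python
from h import *
T=np.array(get_calibration("wrist")["world_to_cam"])
a=grab_frame("wrist"); cv2.imwrite("pics/w1.png",a)
print("cam",(-T[:3,:3].T@T[:3,3]).round(),T[:3,:3].round(2))
hsv=cv2.cvtColor(a,cv2.COLOR_BGR2HSV)
for d in trace("wrist","level")[:2]:
    v,u=np.nonzero(d["mask"]); p=ray("wrist",np.c_[u,v],36,T)[:,:2]; print(d["conf"],cv2.minAreaRect(p.astype(np.float32)))
y=cv2.inRange(hsv,(22,110,60),(40,255,255)); v,u=np.nonzero(y); print(len(v))
plan(423,-358,240,16.4,85)
```

```text
cam [ 497. -333.  412.] [[ 0.28 -0.96 -0.  ]
 [-0.92 -0.27  0.3 ]
 [-0.29 -0.08 -0.95]]
0.63 ((421.9520568847656, -359.22064208984375), (240.1385498046875, 28.774436950683594), 17.159278869628906)
2153
pose [ 422.8 -354.9  240. ] [-1.7996e+02  1.0000e-02  1.6460e+01] t 3.23 F [0.6 0.4 1.1] n 1
[[85,[-0.6,3.0,-0.0],[-0.04,0.01,0.06]]]
```

View pics/w1.png

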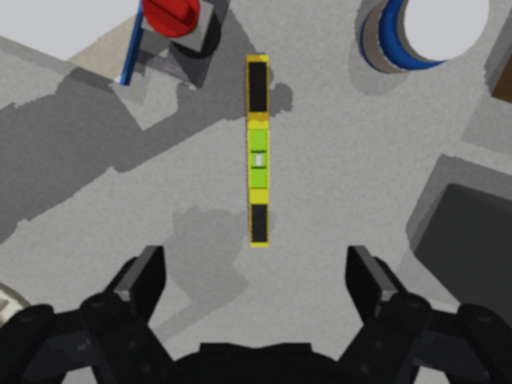

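The level shows upright in the wrist view, from (257,60) to (260,243), centred at world (422,-359) with its axis at about 17°. The knob is well clear.

Call:
{"fn": "servo_tool", "kwargs": {"rows": [[85,[-2,4,50],[0,0,-0.5]],[85,[0,0,55],[0,0,0]],[85,[0,0,55],[0,0,0]],[85,[0,0,45],[0,0,0]],[85,[0,0,20],[0,0,0]],[85,[0,0,8],[0,0,0]],[60,[0,0,0],[0,0,0]],[20,[0,0,0],[0,0,0]]], "force": 40}}

```text
clock: 4.22
eef_pos: [423.0, -360.8, 8.3]
tcp_rot: [3.14, -0.001, 0.295]
contact_force: [0.4, 0.1, -1.3]
opening: 0.601
```

Call:
{"fn": "servo_tool", "kwargs": {"rows": [[10,[0,0,0],[0,0,0]],[10,[0,0,0],[0,0,0]],[10,[0,0,0],[0,0,0]],[10,[0,0,0],[0,0,0]],[10,[0,0,-15],[0,0,0]],[10,[0,0,-50],[0,0,0]],[10,[0,0,-55],[0,0,0]],[10,[0,0,-55],[0,0,0]]]}}

```text
clock: 5.22
eef_pos: [422.1, -360.3, 184.8]
tcp_rot: [3.141, -0.0, 0.295]
contact_force: [1.4, -1.3, 0.2]
opening: 0.115
```

Run:
```python
from h import *
T=np.array(get_calibration("wrist")["world_to_cam"])
s=sense();print(s["opening"],s["contact_force"])
a=grab_frame("wrist"); cv2.imwrite("pics/w2.png",a)
plan(560,-40,230,84.8,10)
```

```text
0.11499605066787634 [ 1.39037314 -1.27580098  0.24387201]
pose [ 425.  -362.9  192.3] [179.5   -0.32  16.87] t 5.28 F [ 1.8 -2.5  5.2] n 7
[[10,[31.9,-38.5,-5.6],[0.09,0.0,-9.7]],[10,[37.9,-32.6,-5.5],[0.09,0.0,-9.7]],[10,[42.8,-25.7,-5.4],[0.09,0.0,-9.7]],[10,[46.6,-18.2,-5.4],[0.09,0.0,-9.7]],[10,[49.0,-10.1,-5.4],[0.09,0.0,-9.7]],[10,[49.9,-1.6,-5.4],[0.09,0.0,-9.7]],[10,[49.6,6.7,-5.4],[0.09,0.0,-9.7]]]
```

View pics/w2.png

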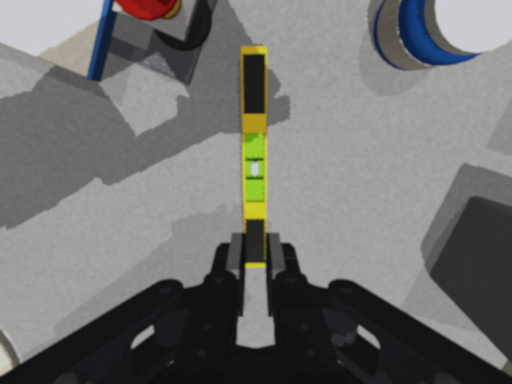

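Run:
```python
from h import *
T=np.array(get_calibration("wrist")["world_to_cam"])
a=grab_frame("wrist")
for z in (0,36):
  for t in trace("wrist","level")[:1]:
    v,u=np.nonzero(t["mask"]); p=ray("wrist",np.c_[u,v],z,T)[:,:2]; print(z,t["conf"],cv2.minAreaRect(p.astype(np.float32)))
K=np.array(get_calibration("wrist")["intrinsics"])
for z in (36,):
  for w in ([422,-359,36],list(sense()["eef_pos"])):
    q=K@(T[:3,:3]@np.array(w)+T[:3,3]); print(w,q[:2]/q[2])
a=grab_frame("scene"); cv2.imwrite("pics/s2.png",cv2.resize(a[140:380,40:360],None,fx=2.4,fy=2.4))
s=sense(); print(s["eef_pos"],s["opening"],s["contact_force"])
```

```text
[422, -359, 36] [250.00776542 169.70092651]
[np.float64(422.7881849303768), np.float64(-360.92243124623815), np.float64(184.00698140718276)] [251.68349749 223.8336651 ]
[ 421.99778987 -360.25441662  182.44165342] 0.11671311893360145 [-0.97218261  0.71616298 -0.14832355]
```

View pics/s2.png

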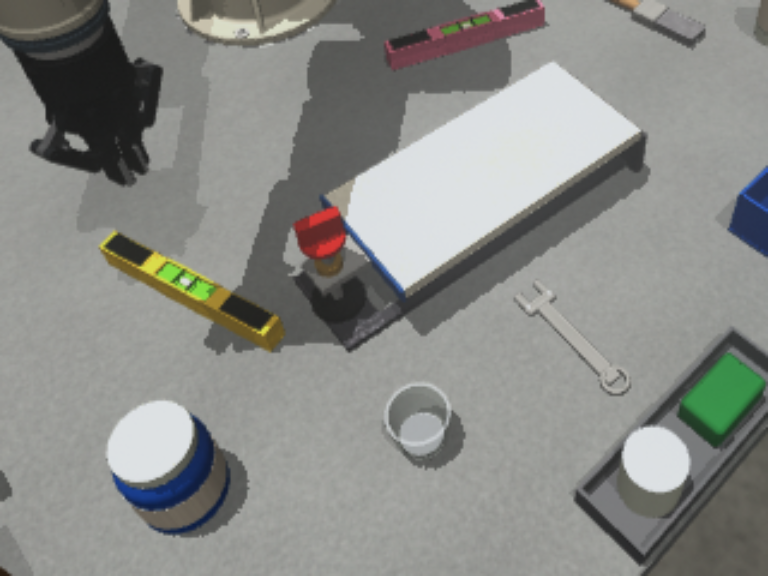

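The scene view shows the level still on the table at its first place, so the grasp slipped or came too late. I'll retry and check the opening before lifting.

Call:
{"fn": "servo_tool", "kwargs": {"rows": [[85,[0,0,0],[0,0,0]],[85,[0,0,20],[0,0,0]],[85,[0,0,40],[0,0,0]],[85,[0,0,50],[0,0,0]],[85,[0,0,40],[0,0,0]],[85,[0,0,20],[0,0,0]],[85,[0,0,4],[0,0,0]],[0,[0,0,0],[0,0,0]]], "force": 70}}

```text
clock: 6.48
eef_pos: [422.0, -360.3, 7.8]
tcp_rot: [-3.141, 0.001, 0.295]
contact_force: [0.9, 0.2, 0.2]
opening: 0.813
```

Call:
{"fn": "servo_tool", "kwargs": {"rows": [[0,[0,0,0],[0,0,0]],[0,[0,0,0],[0,0,0]],[0,[0,0,0],[0,0,0]],[0,[0,0,0],[0,0,0]]]}}

```text
clock: 6.98
eef_pos: [422.3, -360.5, 8.4]
tcp_rot: [3.141, -0.0, 0.295]
contact_force: [0.5, -0.2, -0.5]
opening: 0.002
```

Call:
{"fn": "servo_tool", "kwargs": {"rows": [[0,[0,0,0],[0,0,0]],[0,[0,0,0],[0,0,0]]]}}

```text
clock: 7.22
eef_pos: [422.2, -360.4, 8.1]
tcp_rot: [-3.142, 0.0, 0.294]
contact_force: [-0.4, -0.1, -0.6]
opening: -0.003
```

Run:
```python
from h import *
a=grab_frame("wrist"); b=grab_frame("scene"); cv2.imwrite("pics/s3.png",np.hstack([cv2.resize(a,(400,300)),cv2.resize(b[150:310,40:253],(400,300))]))
```

```text
(no output)
```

View pics/s3.png

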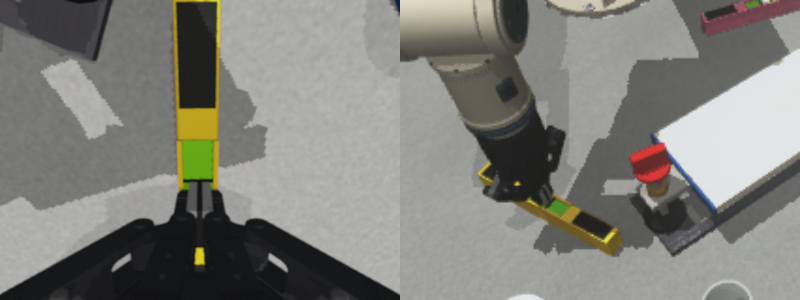

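Run:
```python
from h import *
def proj(cam,w):
    c=get_calibration(cam);T=np.array(c["world_to_cam"]);q=np.array(c["intrinsics"])@(T[:3,:3]@np.array(w,float)+T[:3,3]);return (q[:2]/q[2]).round(1)
print("s2 tip expected", (proj("scene",[422,-360.5,183])-[40,140])*2.4, "for z 211", (proj("scene",[422,-360.5,211])-[40,140])*2.4)
print("level centre top", (proj("scene",[422,-359,36])-[40,140])*2.4)
for z in (8,36,50): print(z,(proj("scene",[422,-360.5,z])-[40,150])*[400/213,300/160]+[400,0], proj("wrist",[422,-360.5,z])*[400/512,300/384])
print(sense())
```

```text
s2 tip expected [141.6  194.88] for z 211 [132.24 176.16]
level centre top [185.04 279.6 ]
8 [549.29577465 211.3125    ] [199.84375  177.421875]
36 [543.84976526 200.25      ] [199.921875 194.921875]
50 [541.03286385 194.625     ] [200.       206.015625]
{'clock': 7.325, 'qpos': array([-7.09315584e-01,  5.04036922e-01,  1.92042188e+00, -1.61774694e-05,
        7.17230140e-01,  5.66983629e-01]), 'qvel': array([-0.00025417,  0.00120263,  0.00162579, -0.0008391 ,  0.00095553,
        0.00053355]), 'joint_efforts': array([-2.78592279e-04, -5.91622102e+01, -2.24348670e+01,  1.11696759e-04,
        1.45493654e-03, -7.60756706e-06]), 'eef_pos': array([ 422.19816007, -360.4177104 ,    8.05308557]), 'tcp_rot': array([-3.14151715e+00,  6.06812103e-05,  2.94509308e-01]), 'contact_force': array([ 0.24141794, -0.4117273 , -0.24134176]), 'wrist_torque': array([ 0.01318121, -0.03387235, -0.08419723]), 'opening': 0.0008822065845954995}
```

Call:
{"fn": "servo_tool", "kwargs": {"rows": [[0,[0,0,1.5],[0,0,0]],[0,[0,0,1.5],[0,0,0]],[0,[0,0,0],[0,0,0]]]}}

```text
clock: 7.7
eef_pos: [422.3, -360.6, 6.3]
tcp_rot: [3.141, -0.0, 0.294]
contact_force: [-4.2, 3.3, 18.0]
opening: -0.002
```

Run:
```python
from h import *
a=grab_frame("wrist"); b=grab_frame("scene"); cv2.imwrite("pics/s4.png",np.hstack([cv2.resize(a[150:384,150:350],(400,468)),cv2.resize(b[190:270,80:150],(400,468),interpolation=cv2.INTER_CUBIC)]))
```

```text
(no output)
```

View pics/s4.png

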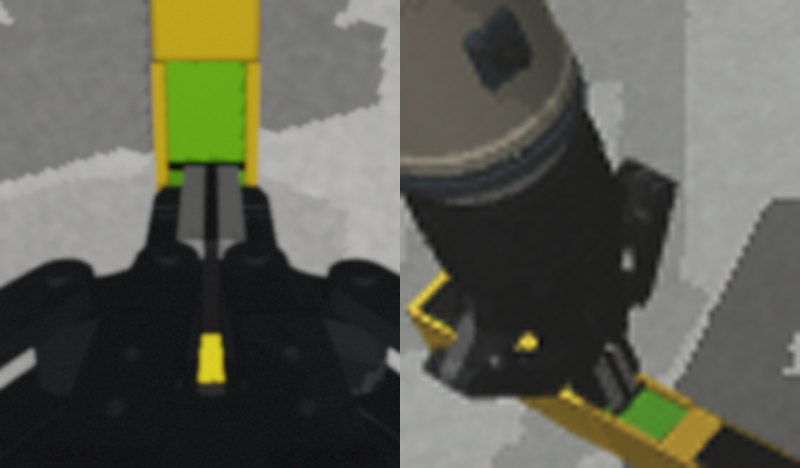

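The fingers stand on top of the level: 18 N at a TCP reading of 6 mm, when its top is 36 mm. So the real fingertips sit about 29 mm behind the reported TCP, and I'll use readings 29 mm lower from here.

Call:
{"fn": "servo_tool", "kwargs": {"rows": [[0,[0,0,-5],[0,0,0]],[85,[0,0,-30],[0,0,0]],[85,[0,0,0],[0,0,0]],[85,[0,0,0],[0,0,0]],[85,[0,0,20],[0,0,0]],[85,[0,0,20],[0,0,0]],[85,[0,0,15],[0,0,0]],[85,[0,0,4],[0,0,0]]], "force": 60}}

```text
clock: 8.8
eef_pos: [421.4, -359.8, -20.4]
tcp_rot: [-3.14, 0.001, 0.294]
contact_force: [-0.4, 0.1, 0.8]
opening: 0.995
```

Call:
{"fn": "servo_tool", "kwargs": {"rows": [[0,[0,0,0],[0,0,0]],[0,[0,0,0],[0,0,0]],[0,[0,0,0],[0,0,0]],[0,[0,0,0],[0,0,0]],[0,[0,0,0],[0,0,0]],[0,[0,0,0],[0,0,0]]]}}

```text
clock: 9.55
eef_pos: [422.6, -360.8, -18.2]
tcp_rot: [3.141, -0.001, 0.295]
contact_force: [-0.2, 0.8, 6.5]
opening: 0.29
```

Gripped at 25 mm. Now lift.

Call:
{"fn": "servo_tool", "kwargs": {"rows": [[0,[0,0,-10],[0,0,0]],[0,[0,0,-30],[0,0,0]],[0,[0,0,-50],[0,0,0]],[0,[0,0,-50],[0,0,0]],[0,[0,0,-40],[0,0,0]],[0,[0,0,-10],[0,0,0]],[0,[0,0,0],[0,0,0]]]}}

```text
clock: 10.42
eef_pos: [422.0, -360.3, 170.9]
tcp_rot: [3.141, -0.0, 0.294]
contact_force: [0.2, -0.4, -3.5]
opening: 0.29
```

Run:
```python
from h import *
print(sense()["opening"])
plan(560,-40,180,84.8,0,nmin=12)
```

```text
0.2901929661787799
pose [ 422.  -360.3  170.9] [ 1.7999e+02 -1.0000e-02  1.6870e+01] t 10.43 F [ 0.2 -0.4 -3.5] n 12
[[0,[18.7,-22.2,-0.8],[0.0,0.0,-5.66]],[0,[20.9,-20.2,-0.7],[0.0,0.0,-5.66]],[0,[22.7,-18.1,-0.8],[0.0,0.0,-5.66]],[0,[24.5,-15.8,-0.7],[0.0,0.0,-5.66]],[0,[25.8,-13.3,-0.8],[0.0,0.0,-5.66]],[0,[27.1,-10.6,-0.8],[0.0,0.0,-5.66]],[0,[27.9,-8.0,-0.7],[0.0,0.0,-5.66]],[0,[28.6,-5.1,-0.8],[0.0,0.0,-5.66]],[0,[29.0,-2.3,-0.8],[0.0,0.0,-5.66]],[0,[29.1,0.5,-0.7],[0.0,0.0,-5.66]],[0,[28.8,3.5,-0.8],[0.0,0.0,-5.66]],[0,[28.4,6.2,-0.7],[0.0,0.0,-5.66]]]
```

Call:
{"fn": "servo_tool", "kwargs": {"rows": [[0,[18.7,-22.2,-0.8],[0,0,-5.66]],[0,[20.9,-20.2,-0.7],[0,0,-5.66]],[0,[22.7,-18.1,-0.8],[0,0,-5.66]],[0,[24.5,-15.8,-0.7],[0,0,-5.66]],[0,[25.8,-13.3,-0.8],[0,0,-5.66]],[0,[27.1,-10.6,-0.8],[0,0,-5.66]]]}}

```text
clock: 11.18
eef_pos: [490.2, -198.8, 173.2]
tcp_rot: [-3.138, 0.001, 0.89]
contact_force: [0.7, 0.1, -2.6]
opening: 0.294
```

Call:
{"fn": "servo_tool", "kwargs": {"rows": [[0,[27.9,-8,-0.7],[0,0,-5.66]],[0,[28.6,-5.1,-0.8],[0,0,-5.66]],[0,[29,-2.3,-0.8],[0,0,-5.66]],[0,[29.1,0.5,-0.7],[0,0,-5.66]],[0,[28.8,3.5,-0.8],[0,0,-5.66]],[0,[28.4,6.2,-0.7],[0,0,-5.66]],[0,[0,0,0],[0,0,0]],[0,[0,0,40],[0,0,0]]]}}

```text
clock: 12.18
eef_pos: [561.5, -40.3, 140.4]
tcp_rot: [3.138, 0.0, 1.479]
contact_force: [-0.2, -0.6, -3.1]
opening: 0.291
```

Call:
{"fn": "servo_tool", "kwargs": {"rows": [[0,[0,0,30],[0,0,0]],[0,[0,0,15],[0,0,0]],[0,[0,0,8],[0,0,0]],[0,[0,0,4],[0,0,0]],[0,[0,0,3],[0,0,0]],[0,[0,0,0],[0,0,0]]]}}

```text
clock: 12.92
eef_pos: [560.5, -40.1, 80.6]
tcp_rot: [3.141, -0.0, 1.48]
contact_force: [0.3, -0.2, -2.2]
opening: 0.293
```

Call:
{"fn": "servo_tool", "kwargs": {"rows": [[0,[0,0,2],[0,0,0]],[0,[0,0,2],[0,0,0]],[0,[0,0,1],[0,0,0]],[0,[0,0,0],[0,0,0]]]}}

```text
clock: 13.42
eef_pos: [560.1, -40.1, 75.1]
tcp_rot: [-3.141, 0.0, 1.48]
contact_force: [0.3, -0.4, -3.2]
opening: 0.294
```

Call:
{"fn": "servo_tool", "kwargs": {"rows": [[0,[0,0,1],[0,0,0]],[0,[0,0,1],[0,0,0]],[0,[0,0,0],[0,0,0]]]}}

```text
clock: 13.8
eef_pos: [560.1, -40.1, 73.1]
tcp_rot: [-3.141, 0.0, 1.48]
contact_force: [0.2, -0.3, -3.0]
opening: 0.295
```

Call:
{"fn": "servo_tool", "kwargs": {"rows": [[0,[0,0,1],[0,0,0]],[0,[0,0,1],[0,0,0]],[0,[0,0,0],[0,0,0]]]}}

```text
clock: 14.18
eef_pos: [560.1, -40.1, 71.1]
tcp_rot: [-3.141, 0.0, 1.48]
contact_force: [-0.2, -0.7, -2.5]
opening: 0.29
```

Call:
{"fn": "servo_tool", "kwargs": {"rows": [[0,[0,0,1],[0,0,0]],[0,[0,0,1],[0,0,0]],[0,[0,0,0],[0,0,0]]]}}

```text
clock: 14.55
eef_pos: [560.4, -40.3, 69.5]
tcp_rot: [3.141, 0.0, 1.48]
contact_force: [-2.1, -2.1, 2.3]
opening: 0.291
```

Call:
{"fn": "servo_tool", "kwargs": {"rows": [[85,[0,0,0],[0,0,0]],[85,[0,0,0],[0,0,0]],[85,[0,0,-20],[0,0,0]],[85,[0,0,-40],[0,0,0]],[0,[0,0,0],[0,0,0]],[0,[0,0,0],[0,0,0]],[0,[0,0,0],[0,0,0]],[0,[0,0,0],[0,0,0]]]}}

```text
clock: 15.55
eef_pos: [559.6, -40.1, 128.3]
tcp_rot: [-3.14, 0.0, 1.48]
contact_force: [0.6, -0.1, -0.5]
opening: 0.145
```

Run:
```python
from h import *
print(sense()["eef_pos"],sense()["opening"])
T=np.array(get_calibration("wrist")["world_to_cam"])
a=grab_frame("wrist");b=grab_frame("top");cv2.imwrite("pics/w5.png",np.hstack([cv2.resize(a,(400,300)),cv2.resize(b[150:255,210:350],(400,300),interpolation=cv2.INTER_CUBIC)]))
```

```text
[559.59917573 -40.09522566 128.27151861] 0.14455320916276918
```

View pics/w5.png

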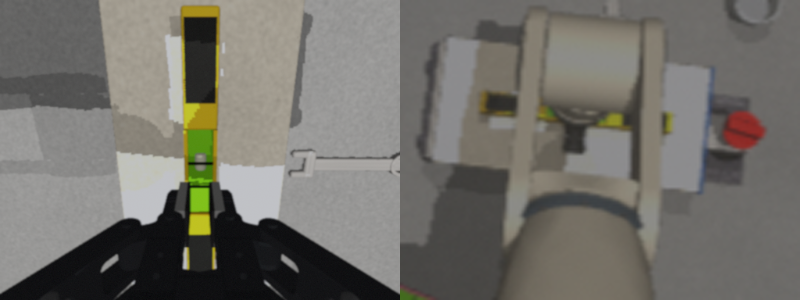

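The level lies along the middle of the shelf, with the bubble at the hinge (high) end at (200,160). Now the first press.

Call:
{"fn": "servo_tool", "kwargs": {"rows": [[0,[0,0,10],[0,0,0]],[0,[0,0,13],[0,0,0]],[0,[0,0,5],[0,0,0]],[0,[0,0,2],[0,0,0]],[0,[0,0,1],[0,0,0]],[0,[0,0,0],[0,0,0]]]}}

```text
clock: 16.4
eef_pos: [560.4, -40.2, 98.4]
tcp_rot: [3.141, -0.0, 1.48]
contact_force: [-0.7, -1.2, -0.2]
opening: -0.004
```

Call:
{"fn": "servo_tool", "kwargs": {"rows": [[0,[0,0,1],[0,0,0]],[0,[0,0,1],[0,0,0]],[0,[0,0,0],[0,0,0]]]}}

```text
clock: 16.77
eef_pos: [560.1, -40.1, 96.2]
tcp_rot: [-3.142, 0.0, 1.48]
contact_force: [-0.1, -0.3, -0.4]
opening: 0.001
```

Call:
{"fn": "servo_tool", "kwargs": {"rows": [[0,[0,0,1],[0,0,0]],[0,[0,0,1],[0,0,0]],[0,[0,0,0],[0,0,0]]]}}

```text
clock: 17.15
eef_pos: [560.1, -40.1, 94.1]
tcp_rot: [-3.141, 0.0, 1.48]
contact_force: [1.0, 1.0, 0.1]
opening: 0.003
```

Call:
{"fn": "servo_tool", "kwargs": {"rows": [[0,[0,0,0.7],[0,0,0]],[0,[0,0,0],[0,0,0]]]}}

```text
clock: 17.4
eef_pos: [560.2, -40.1, 93.4]
tcp_rot: [-3.142, 0.0, 1.48]
contact_force: [0.7, -0.6, 1.3]
opening: 0.002
```

Call:
{"fn": "servo_tool", "kwargs": {"rows": [[0,[0,0,0.7],[0,0,0]],[0,[0,0,0],[0,0,0]]]}}

```text
clock: 17.65
eef_pos: [560.2, -40.1, 92.7]
tcp_rot: [-3.142, -0.0, 1.48]
contact_force: [0.1, -0.6, 0.4]
opening: -0.004
```

Call:
{"fn": "servo_tool", "kwargs": {"rows": [[0,[0,0,0.5],[0,0,0]],[0,[0,0,0],[0,0,0]]]}}

```text
clock: 17.9
eef_pos: [560.2, -40.1, 92.5]
tcp_rot: [3.141, -0.0, 1.48]
contact_force: [-1.0, 0.1, 2.4]
opening: -0.003
```

Call:
{"fn": "servo_tool", "kwargs": {"rows": [[0,[0,0,0.7],[0,0,0]],[0,[0,0,0],[0,0,0]],[0,[0,0,0],[0,0,0]]]}}

```text
clock: 18.27
eef_pos: [560.3, -40.1, 92.4]
tcp_rot: [3.141, -0.0, 1.48]
contact_force: [-3.7, -0.5, 9.9]
opening: 0.003
```

Call:
{"fn": "servo_tool", "kwargs": {"rows": [[0,[0,0,0],[0,0,0]],[85,[0,0,-5],[0,0,0]],[85,[-20,-1,-45],[0,0,0]],[85,[-45,-1,-50],[0,0,0]],[85,[-50,-1,-50],[0,0,0]],[85,[-50,-1,-50],[0,0,0]],[85,[-40,0,-25],[0,0,0]],[85,[-4,0,0],[0,0,0]]]}}

```text
clock: 19.27
eef_pos: [539.5, -235.8, 303.6]
tcp_rot: [3.138, 0.002, 1.477]
contact_force: [-0.3, 1.0, -0.4]
opening: 0.994
```

```bash
cat >> h.py <<'E'
def bubble(cam="wrist",name=None):
    """bubble position along shelf y via vial: returns mm (+ = towards hinge)"""
    T=np.array(get_calibration(cam)["world_to_cam"]); a=grab_frame(cam); hsv=cv2.cvtColor(a,cv2.COLOR_BGR2HSV)
    g=cv2.inRange(hsv,(38,140,60),(65,255,255)); return a,hsv,g,T
E
python3 - <<'E'
from h import *
s=sense();print(s["eef_pos"],s["tcp_rot"],s["qpos"][5])
a,hsv,g,T=bubble(); cv2.imwrite("pics/k.png",a)
red=cv2.inRange(hsv,(0,150,70),(8,255,255))|cv2.inRange(hsv,(172,150,70),(180,255,255))
v,u=np.nonzero(red); print(len(v),ray("wrist",np.c_[u,v],155,T).mean(0))
v,u=np.nonzero(g); print(len(v));
E
```

```text
[ 539.52673722 -235.84910976  303.64327238] [3.13775272e+00 1.75997001e-03 1.47718041e+00] -0.32064083642597785
1277 [ 542.89082431 -239.58705393  155.        ]
144
```

View pics/k.png

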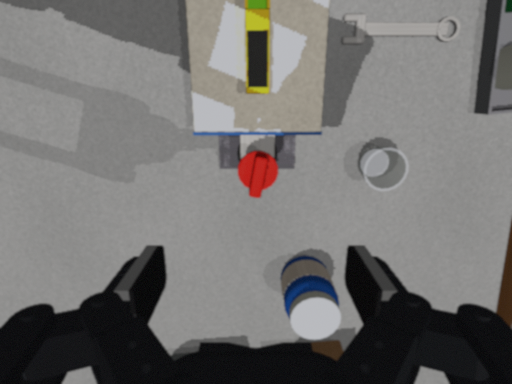

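The knob is at (258,170), with its bar close to image-vertical (top leaning slightly right). I'll measure the bar's angle from its edges.

Run:
```python
from h import *
a=cv2.imread("pics/k.png"); T=np.array(get_calibration("wrist")["world_to_cam"])
e=cv2.Canny(cv2.resize(a[140:205,225:295],None,fx=4,fy=4,interpolation=cv2.INTER_CUBIC)[:,:,2],40,100)
for l in cv2.HoughLinesP(e,1,np.pi/180,25,minLineLength=50,maxLineGap=8)[:,0]:
    p=ray("wrist",l.reshape(2,2)/4+[225,140],155,T)[:,:2]; d=p[1]-p[0]
    print((l.reshape(2,2)/4+[225,140]).tolist(),p.round().tolist(),np.linalg.norm(d).round(),np.degrees(np.arctan2(d[1],d[0])).round(1)%180)
plan(541.5,-247,165,83,85)
```

```text
[[274.5, 161.0], [274.5, 140.0]] [[561.0, -228.0], [563.0, -206.0]] 22.0 85.7
[[240.25, 162.25], [240.25, 140.0]] [[525.0, -226.0], [528.0, -203.0]] 23.0 83.8
pose [ 538.9 -234.6  301.9] [1.7993e+02 3.0000e-02 8.4670e+01] t 19.32 F [-0.2  0.5 -0.3] n 3
[[85,[-4.0,1.2,45.6],[0.02,0.01,0.56]],[85,[-4.0,1.3,45.7],[0.02,0.01,0.56]],[85,[-4.0,1.3,45.6],[0.02,0.01,0.56]]]
```

Run:
```python
import cv2
a=cv2.imread("pics/k.png"); cv2.imwrite("pics/k2.png",cv2.resize(a[140:205,225:295],None,fx=8,fy=8,interpolation=cv2.INTER_CUBIC))
```

```text
(no output)
```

View pics/k2.png

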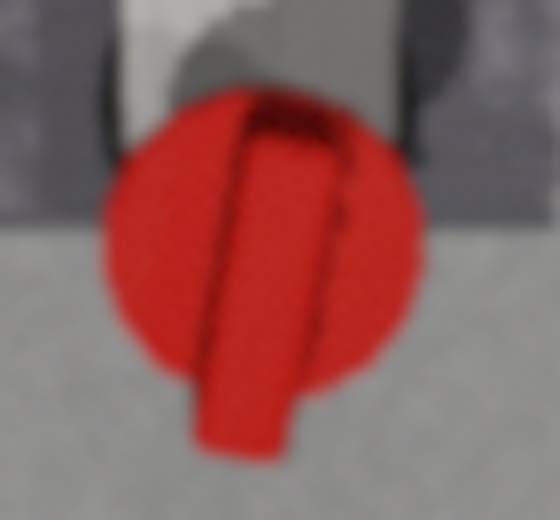

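The bar's top-face corners in the crop are (248,132), (342,147), (284,460) and (195,447).

Run:
```python
from h import *
T=np.array(get_calibration("wrist")["world_to_cam"])
c=np.array([[248,132],[342,147],[284,460],[195,447]])/8+[225,140]
p=ray("wrist",c,155,T)[:,:2]; print(p.round(),p.mean(0)); d=(p[0]+p[1]-p[2]-p[3])/2; yaw=np.degrees(np.arctan2(d[1],d[0])); print(np.linalg.norm(d),yaw)
m=p.mean(0); plan(m[0],m[1],165,yaw,85)
```

```text
[[ 542. -221.]
 [ 554. -225.]
 [ 543. -267.]
 [ 531. -264.]] [ 542.39802222 -244.273051  ]
43.891254992454776 75.10137340779015
pose [ 538.9 -234.6  301.9] [1.7993e+02 3.0000e-02 8.4670e+01] t 19.32 F [-0.2  0.5 -0.3] n 3
[[85,[-3.1,1.4,45.6],[0.02,0.01,3.19]],[85,[-3.0,1.6,45.7],[0.02,0.01,3.19]],[85,[-2.9,1.8,45.6],[0.02,0.01,3.19]]]
```

Call:
{"fn": "servo_tool", "kwargs": {"rows": [[85,[-3.5,1.4,45],[0,0,3.19]],[85,[-3.5,1.6,45],[0,0,3.19]],[85,[-3.5,1.8,45],[0,0,3.19]],[85,[0,0,35],[0,0,0]],[85,[0,0,22],[0,0,0]],[85,[0,0,7],[0,0,0]],[85,[0,0,0],[0,0,0]]], "force": 60}}

```text
clock: 20.2
eef_pos: [541.8, -243.4, 101.9]
tcp_rot: [-3.14, -0.0, 1.314]
contact_force: [1.2, -0.5, 0.7]
opening: 0.994
```

Call:
{"fn": "servo_tool", "kwargs": {"rows": [[0,[0,0,0],[0,0,0]],[0,[0,0,0],[0,0,0]],[0,[0,0,0],[0,0,0]],[0,[0,0,0],[0,0,0]],[0,[0,0,0],[0,0,0]],[0,[0,0,0],[0,0,0]]]}}

```text
clock: 20.95
eef_pos: [542.7, -244.5, 103.0]
tcp_rot: [3.14, 0.0, 1.313]
contact_force: [1.0, 0.4, 5.9]
opening: 0.148
```

Run:
```python
from h import *
s=sense();print(s["eef_pos"],np.degrees(s["tcp_rot"]),s["opening"],s["contact_force"],s["wrist_torque"],s["qpos"])
a=grab_frame("wrist"); hsv=cv2.cvtColor(a,cv2.COLOR_BGR2HSV); g=cv2.inRange(hsv,(38,140,60),(65,255,255)); v,u=np.nonzero(g); print(len(v), (u.min(),u.max(),v.min(),v.max()) if len(v) else "")
b=grab_frame("scene"); hsv=cv2.cvtColor(b,cv2.COLOR_BGR2HSV); g=cv2.inRange(hsv,(35,120,60),(65,255,255)); n,l,st,c=cv2.connectedComponentsWithStats(g); print([(st[i].tolist()) for i in range(1,n) if st[i,4]>8])
```

```text
[ 542.66378585 -244.49802572  102.97331306] [1.79927598e+02 4.52642800e-03 7.52100931e+01] 0.1478752797657219 [0.98838321 0.42398089 5.85711255] [ 0.06650249 -0.07270147 -0.214701  ] [-4.25915987e-01  4.16028570e-01  1.78417833e+00  1.64845444e-04
  9.40126665e-01 -1.67880588e-01]
0 
[[237, 147, 7, 3, 14], [224, 150, 7, 4, 16], [243, 191, 10, 8, 39], [229, 196, 17, 12, 78]]
```

Bar gripped. Turning clockwise 60°.

Call:
{"fn": "servo_tool", "kwargs": {"rows": [[0,[0,0,0],[0,0,7.5]],[0,[0,0,0],[0,0,7.5]],[0,[0,0,0],[0,0,7.5]],[0,[0,0,0],[0,0,7.5]],[0,[0,0,0],[0,0,7.5]],[0,[0,0,0],[0,0,7.5]],[0,[0,0,0],[0,0,7.5]],[0,[0,0,0],[0,0,7.5]]]}}

```text
clock: 22.05
eef_pos: [544.8, -246.6, 103.0]
tcp_rot: [3.136, -0.004, 0.263]
contact_force: [9.0, -10.4, -3.6]
opening: 0.149
```

Call:
{"fn": "servo_tool", "kwargs": {"rows": [[0,[0,0,0],[0,0,0]],[0,[0,0,0],[0,0,0]]]}}

```text
clock: 22.3
eef_pos: [544.8, -246.6, 103.1]
tcp_rot: [3.136, -0.004, 0.266]
contact_force: [8.6, -9.5, -3.6]
opening: 0.151
```

Call:
{"fn": "servo_tool", "kwargs": {"rows": [[85,[0,0,0],[0,0,0]],[85,[0,0,0],[0,0,0]],[85,[0,0,-30],[0,0,0]],[85,[0,0,-50],[0,0,0]],[85,[0,0,-40],[0,0,-8]]]}}

```text
clock: 22.92
eef_pos: [541.8, -244.0, 223.9]
tcp_rot: [-3.141, 0.0, 0.408]
contact_force: [-0.5, -0.7, 0.1]
opening: 0.992
```

Run:
```python
from h import *
plan(555,-100,220,84.8,85)
```

```text
pose [ 541.8 -244.   223.9] [-1.7998e+02  1.0000e-02  2.3390e+01] t 22.93 F [-0.5 -0.7  0.1] n 6
[[85,[11.5,-21.2,0.7],[-0.0,0.0,-10.24]],[85,[15.2,-18.7,0.6],[-0.0,0.0,-10.24]],[85,[18.2,-15.8,0.7],[-0.0,0.0,-10.24]],[85,[20.7,-12.3,0.6],[-0.0,0.0,-10.24]],[85,[22.6,-8.4,0.7],[-0.0,0.0,-10.24]],[85,[23.7,-4.3,0.6],[-0.0,0.0,-10.24]]]
```

Call:
{"fn": "servo_tool", "kwargs": {"rows": [[85,[11.5,-21.2,0.7],[0,0,-10.2]],[85,[15.2,-18.7,0.6],[0,0,-10.2]],[85,[18.2,-15.8,0.7],[0,0,-10.2]],[85,[20.7,-12.3,0.6],[0,0,-10.2]],[85,[22.6,-8.4,0.7],[0,0,-10.2]],[85,[23.7,-4.3,0.6],[0,0,-10.2]],[85,[0,0,0],[0,0,0]]]}}

```text
clock: 23.8
eef_pos: [555.5, -99.0, 218.2]
tcp_rot: [-3.141, -0.0, 1.475]
contact_force: [-0.5, -0.5, 0.3]
opening: 0.998
```

```bash
cat > bub.py <<'E'
from h import *
T=np.array(get_calibration("wrist")["world_to_cam"]); a=grab_frame("wrist"); cv2.imwrite("pics/b.png",a)
hsv=cv2.cvtColor(a,cv2.COLOR_BGR2HSV); g=cv2.inRange(hsv,(38,140,50),(65,255,255)); 
v,u=np.nonzero(g); p=ray("wrist",np.c_[u,v],126,T)[:,:2]
ax=np.array([np.cos(np.radians(84.8)),np.sin(np.radians(84.8))])
s=p@ax; lo,hi=np.percentile(s,[.3,99.7]); n=np.array([-ax[1],ax[0]]); off=np.median(p@n)
print("vial len",hi-lo,"centre",(lo+hi)/2*ax+off*n,len(v))
c=get_calibration("wrist"); K=np.array(c["intrinsics"]); m=(lo+hi)/2
for d in range(-20,21):
    vals=[]
    for w in (-2,-1,0,1,2):
        P=np.r_[(m+d)*ax+(off+w)*n,126]; q=K@(T[:3,:3]@P+T[:3,3]); q=q[:2]/q[2]
        vals.append(cv2.getRectSubPix(a,(1,1),tuple(map(float,q)))[0,0])
    print(d,np.mean(vals,0).round().astype(int).tolist(),end="; ")
E
python3 bub.py
```

```text
vial len 71.18926455001284 centre [561.11047158 -39.79603996] 1756
-20 [20, 134, 79]; -19 [19, 134, 79]; -18 [20, 135, 79]; -17 [19, 135, 79]; -16 [20, 135, 79]; -15 [20, 135, 79]; -14 [20, 135, 79]; -13 [19, 128, 75]; -12 [17, 101, 58]; -11 [11, 59, 34]; -10 [14, 76, 45]; -9 [23, 132, 85]; -8 [34, 167, 115]; -7 [39, 178, 127]; -6 [60, 176, 129]; -5 [118, 171, 143]; -4 [163, 173, 166]; -3 [177, 177, 176]; -2 [178, 178, 177]; -1 [178, 177, 176]; 0 [177, 178, 177]; 1 [178, 178, 177]; 2 [179, 179, 177]; 3 [178, 178, 177]; 4 [179, 179, 177]; 5 [179, 178, 177]; 6 [180, 179, 178]; 7 [175, 176, 175]; 8 [147, 149, 149]; 9 [81, 89, 84]; 10 [30, 92, 60]; 11 [30, 152, 100]; 12 [38, 176, 124]; 13 [40, 180, 130]; 14 [40, 179, 129]; 15 [41, 179, 130]; 16 [42, 179, 130]; 17 [41, 180, 130]; 18 [41, 179, 130]; 19 [41, 179, 130]; 20 [41, 179, 130];
```

Relative to the middle of the lines, the bubble sits about 2.5 mm towards the hinge. That needs about 20° more clockwise.

Run:
```python
from h import *
plan(542.3,-245.5,200,15.2,85)
```

```text
pose [555.5 -99.9 218.3] [-1.7996e+02  1.0000e-02  8.4350e+01] t 23.85 F [ 0.1 -1.4 -0.2] n 7
[[85,[-20.9,0.2,2.6],[-0.0,0.01,9.88]],[85,[-20.5,3.7,2.6],[-0.0,0.01,9.88]],[85,[-19.6,7.2,2.6],[-0.0,0.01,9.88]],[85,[-18.1,10.5,2.7],[-0.0,0.01,9.88]],[85,[-16.0,13.4,2.6],[-0.0,0.01,9.88]],[85,[-13.5,16.0,2.6],[-0.0,0.01,9.88]],[85,[-10.5,18.0,2.6],[-0.0,0.01,9.88]]]
```

Call:
{"fn": "servo_tool", "kwargs": {"rows": [[85,[-20.9,0.2,2.6],[0,0,9.88]],[85,[-20.5,3.7,2.6],[0,0,9.88]],[85,[-19.6,7.2,2.6],[0,0,9.88]],[85,[-18.1,10.5,2.7],[0,0,9.88]],[85,[-16,13.4,2.6],[0,0,9.88]],[85,[-13.5,16,2.6],[0,0,9.88]],[85,[-10.5,18,2.6],[0,0,9.88]],[85,[0,0,30],[0,0,0]]]}}

```text
clock: 24.85
eef_pos: [543.7, -249.0, 171.6]
tcp_rot: [3.138, -0.003, 0.258]
contact_force: [0.4, -0.6, -1.2]
opening: 0.994
```

Call:
{"fn": "servo_tool", "kwargs": {"rows": [[85,[0,0,40],[0,0,0]],[85,[0,0,22],[0,0,0]],[85,[0,0,5],[0,0,0]],[0,[0,0,0],[0,0,0]],[0,[0,0,0],[0,0,0]],[0,[0,0,0],[0,0,0]],[0,[0,0,0],[0,0,0]],[0,[0,0,0],[0,0,0]]]}}

```text
clock: 25.85
eef_pos: [543.5, -246.9, 104.2]
tcp_rot: [3.14, -0.001, 0.266]
contact_force: [-0.6, -5.7, 5.5]
opening: 0.151
```

Call:
{"fn": "servo_tool", "kwargs": {"rows": [[0,[0,0,0],[0,0,7]],[0,[0,0,0],[0,0,7]],[0,[0,0,0],[0,0,6]],[0,[0,0,0],[0,0,0]],[0,[0,0,0],[0,0,0]]]}}

```text
clock: 26.48
eef_pos: [543.6, -247.4, 104.2]
tcp_rot: [3.139, -0.002, -0.083]
contact_force: [-0.5, -7.0, 4.6]
opening: 0.145
```

Call:
{"fn": "servo_tool", "kwargs": {"rows": [[85,[0,0,0],[0,0,0]],[85,[0,0,0],[0,0,0]],[85,[0,0,-30],[0,0,0]],[85,[0,0,-50],[0,0,0]],[85,[0,0,-40],[0,0,-8]]]}}

```text
clock: 27.1
eef_pos: [542.9, -245.6, 224.8]
tcp_rot: [-3.141, -0.0, 0.06]
contact_force: [0.4, -0.5, -0.5]
opening: 0.994
```

Run:
```python
from h import *
plan(555.5,-99,218,84.8,85)
```

```text
pose [ 542.9 -245.6  224.8] [-1.7998e+02 -2.0000e-02  3.4300e+00] t 27.1 F [ 0.4 -0.5 -0.5] n 8
[[85,[2.7,-18.2,0.9],[-0.0,-0.0,-10.17]],[85,[5.8,-17.4,0.8],[-0.0,-0.0,-10.17]],[85,[8.8,-16.2,0.9],[-0.0,-0.0,-10.17]],[85,[11.6,-14.3,0.8],[-0.0,-0.0,-10.17]],[85,[13.8,-12.1,0.9],[-0.0,-0.0,-10.17]],[85,[15.8,-9.4,0.8],[-0.0,-0.0,-10.17]],[85,[17.2,-6.4,0.9],[-0.0,-0.0,-10.17]],[85,[18.1,-3.4,0.8],[-0.0,-0.0,-10.17]]]
```

Call:
{"fn": "servo_tool", "kwargs": {"rows": [[85,[2.7,-18.2,0.9],[0,0,-10.17]],[85,[5.8,-17.4,0.8],[0,0,-10.17]],[85,[8.8,-16.2,0.9],[0,0,-10.17]],[85,[11.6,-14.3,0.8],[0,0,-10.17]],[85,[13.8,-12.1,0.9],[0,0,-10.17]],[85,[15.8,-9.4,0.8],[0,0,-10.17]],[85,[17.2,-6.4,0.9],[0,0,-10.17]],[85,[18.1,-3.4,0.8],[0,0,-10.17]]]}}

```text
clock: 28.1
eef_pos: [555.6, -98.4, 216.2]
tcp_rot: [-3.141, -0.0, 1.483]
contact_force: [0.4, 0.6, 0.1]
opening: 0.997
```

Call:
{"fn": "servo_tool", "kwargs": {"rows": [[0,[0,0,0],[0,0,0]],[0,[0,0,0],[0,0,0]],[0,[0,0,0],[0,0,0]],[0,[0,0,0],[0,0,0]]]}}

```text
clock: 28.6
eef_pos: [555.7, -99.9, 216.4]
tcp_rot: [-3.142, 0.0, 1.475]
contact_force: [-0.2, -0.1, 0.3]
opening: 0.136
```

```bash
python3 bub.py; python3 -c "
from h import *
print();plan(560.3,-40,130,84.8,0)"
```

```text
vial len 72.16483234166836 centre [561.31769261 -39.87634738] 1831
-20 [22, 144, 86]; -19 [22, 144, 86]; -18 [22, 144, 85]; -17 [23, 144, 86]; -16 [23, 144, 86]; -15 [23, 144, 86]; -14 [24, 147, 90]; -13 [29, 155, 101]; -12 [32, 144, 97]; -11 [27, 94, 63]; -10 [23, 79, 50]; -9 [30, 140, 89]; -8 [70, 178, 129]; -7 [131, 183, 157]; -6 [174, 184, 178]; -5 [188, 188, 187]; -4 [189, 188, 187]; -3 [189, 189, 187]; -2 [189, 188, 187]; -1 [189, 189, 187]; 0 [190, 188, 187]; 1 [190, 189, 187]; 2 [190, 188, 187]; 3 [190, 189, 187]; 4 [189, 189, 188]; 5 [185, 186, 185]; 6 [164, 176, 170]; 7 [111, 168, 141]; 8 [52, 166, 121]; 9 [33, 124, 87]; 10 [25, 80, 53]; 11 [28, 122, 77]; 12 [35, 164, 111]; 13 [41, 182, 130]; 14 [45, 189, 139]; 15 [45, 189, 139]; 16 [45, 189, 139]; 17 [44, 189, 139]; 18 [45, 189, 139]; 19 [45, 189, 139]; 20 [45, 189, 139]; 
pose [555.8 -99.9 216.4] [-180.     -0.     84.54] t 28.65 F [0.5 0.3 0.3] n 2
[[0,[30.0,-0.6,43.2],[-0.0,-0.0,-0.13]],[0,[30.0,-0.5,43.2],[-0.0,-0.0,-0.13]]]
```

The bubble spans -7.3 to +7.1 mm against lines at -10.4 and +10.0, so it is centred. Final press.

Call:
{"fn": "servo_tool", "kwargs": {"rows": [[0,[30,-0.6,43],[0,0,-0.1]],[0,[30,-0.5,43],[0,0,-0.1]],[0,[0,0,20],[0,0,0]],[0,[0,0,8],[0,0,0]],[0,[0,0,2],[0,0,0]],[0,[0,0,0],[0,0,0]]]}}

```text
clock: 29.4
eef_pos: [561.0, -40.0, 101.3]
tcp_rot: [3.14, 0.0, 1.48]
contact_force: [0.1, -0.5, 0.5]
opening: -0.001
```

Call:
{"fn": "servo_tool", "kwargs": {"rows": [[0,[0,0,1],[0,0,0]],[0,[0,0,1],[0,0,0]],[0,[0,0,0],[0,0,0]]]}}

```text
clock: 29.78
eef_pos: [560.3, -39.6, 98.6]
tcp_rot: [3.141, 0.0, 1.48]
contact_force: [-0.2, 0.7, 0.3]
opening: 0.0
```

Call:
{"fn": "servo_tool", "kwargs": {"rows": [[0,[0,0,1],[0,0,0]],[0,[0,0,0.5],[0,0,0]],[0,[0,0,0],[0,0,0]]]}}

```text
clock: 30.15
eef_pos: [560.2, -39.6, 96.8]
tcp_rot: [-3.141, -0.0, 1.48]
contact_force: [0.2, 0.2, -0.1]
opening: 0.008
```

Call:
{"fn": "servo_tool", "kwargs": {"rows": [[0,[0,0,0.7],[0,0,0]],[0,[0,0,0],[0,0,0]]]}}

```text
clock: 30.4
eef_pos: [560.4, -39.6, 96.4]
tcp_rot: [3.141, -0.0, 1.48]
contact_force: [-0.9, 0.6, 3.0]
opening: 0.0
```

Call:
{"fn": "servo_tool", "kwargs": {"rows": [[0,[0,0,0.5],[0,0,0]],[0,[0,0,0],[0,0,0]]]}}

```text
clock: 30.65
eef_pos: [560.4, -39.6, 96.3]
tcp_rot: [3.141, -0.0, 1.48]
contact_force: [-2.5, 1.0, 8.9]
opening: -0.0
```

Call:
{"fn": "servo_tool", "kwargs": {"rows": [[0,[0,0,0.1],[0,0,0]],[0,[0,0,0],[0,0,0]],[0,[0,0,0],[0,0,0]],[0,[0,0,0],[0,0,0]],[0,[0,0,0],[0,0,0]],[0,[0,0,0],[0,0,0]],[0,[0,0,0],[0,0,0]],[0,[0,0,0],[0,0,0]]]}}

```text
clock: 31.65
eef_pos: [560.4, -39.6, 96.3]
tcp_rot: [3.141, -0.0, 1.48]
contact_force: [-2.8, 1.0, 8.8]
opening: 0.001
```

Call:
{"fn": "servo_tool", "kwargs": {"rows": [[0,[0,0,0],[0,0,0]],[0,[0,0,0],[0,0,0]],[0,[0,0,0],[0,0,0]],[0,[0,0,0],[0,0,0]],[0,[0,0,0],[0,0,0]],[0,[0,0,0],[0,0,0]],[0,[0,0,0],[0,0,0]],[0,[0,0,0],[0,0,0]]]}}

```text
clock: 32.65
eef_pos: [560.4, -39.6, 96.3]
tcp_rot: [3.141, 0.0, 1.48]
contact_force: [-2.4, 0.2, 8.9]
opening: 0.002
```

Run:
```python
from h import *
a=grab_frame("wrist"); b=grab_frame("scene"); cv2.imwrite("pics/f.png",np.hstack([cv2.resize(a,(400,300)),cv2.resize(b[160:250,180:300],(400,300),interpolation=cv2.INTER_CUBIC)]))
print(sense()["contact_force"])
```

```text
[-1.96702841  0.79847184  9.04732954]
```

View pics/f.png

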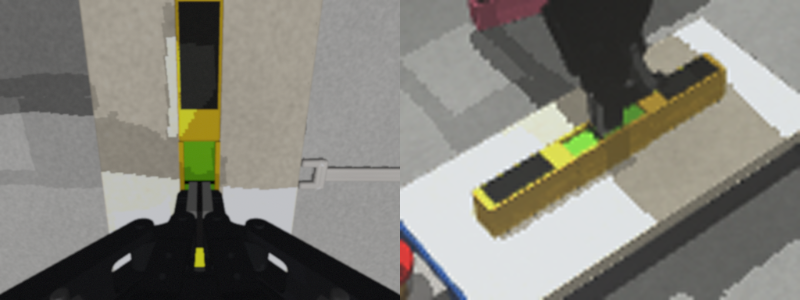

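The level lies flat on the shelf with the fingers pressing its middle at a steady 9 N. The bubble doesn't show past the line. Handing in.

```bash
python3 -c "
from rig import *
print(sign_off())"
```

```text
the job is handed in; nothing more can be done
None
```

I laid the yellow level along the middle of the shelf and pressed it at about 10 N. I then turned the knob clockwise, 60° and then 20° more, and handed in while pressing the level down again. No verdict came back.

**Last checks**
- **Bubble:** the wrist camera put it within about 0.2 mm of the middle of the lines, just before the final press. During the press the fingers hid most of it, so it could not be measured again.
- **Press:** about 9 N, steady for 2 s, which makes roughly 12 N on the shelf with the level's weight.
- **Position:** the level was within a few millimetres of the shelf's middle and lengthwise. It looked flat in the last picture.
- **Time:** handed in at about 33 s of the 64 s allowed.
- **Other objects:** I did not knowingly touch the brush, wrench, bottle, jar or cup. I did not measure their positions again at the end.

**What went wrong on the way:** the first two grasps closed on nothing. The real fingertips sit about 29 mm behind the reported tool point. While testing this I pressed on top of the level at 18 N where it lay on the table. I corrected for the offset from then on.

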